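# Weigh the chip flap shut with the collet case

### The arm

A 6-joint arm with a two-finger parallel gripper is mounted at the origin on the work surface. World frame = base frame: x ahead of the robot, y to its left, z up, the work surface at z = 0. Lengths are in mm, angles in rad, forces in N, time in s.
With the tool pointing down it reaches from about 275 to 725 mm from the base axis. Payload 15.9 kg.
Tool frame: the origin (TCP) lies on the centre line of the jaws, within the pads' length; the fingertips stand 11 mm ahead of it and the grasp point (between the pads) lies 8 mm behind it; z points along the fingers, y is the line along which they close (so a half turn about z gives the same grasp; the last joint's range is limited). The gripper opens to 85 mm and grips with 20 to 120 N. Pads are 22 mm wide; open, the fingers measure 114 mm over their backs; the gripper's body (76 mm by 85 mm) begins 54 mm behind the grasp point. The pads swing forward as they close: fully open they stand 13 mm farther back than shut.
Start: joints at [-1.285, 0.213, -0.034, 1.323, 0, 1.571], TCP at [140.957, -479.705, 242.306] pointing down, gripper open.
Joint ranges: [-2.98, 2.98], [-0.74, 1.72], [-1.14, 1.35], [-2.1, 2.04], [-1.57, 1.44], [-3.14, 3.14]. Speed limits (rad/s): [1.89, 1.89, 2.39, 2.57, 3.14, 3.14].

### API

Orientations are given as [roll, pitch, yaw] about the fixed x, y, z axes, in that order (R = Rz(yaw) Ry(pitch) Rx(roll)).
In Python, from cell import r, viewer gives the robot as it stands. Calls block until the motion is done:
- r.reach(position, orientation): joint-space move of the TCP to a pose.
- r.movel(position, rot=None, v=150, guard=None): straight line of the TCP; rot=None keeps the orientation; v is the mean speed in mm/s. With guard (N) it stops when the force on the tool has changed by that much, and returns True; else False.
- r.move_j(angles): joint-space move.
- r.grip(opening, effort=None): finger opening in mm; effort is the grip in N (None keeps the last); returns when the fingers have stopped.
- r.wait(seconds).
- r.solve_ik(position, orientation): joint angles nearest the present ones, or None.
- r.read_state(): the state.
- viewer.camera(name): name is "scene" or "top"; returns (picture, depth): 420x560x3 uint8, red, green, blue; 420x560 float32, mm along the optical axis (not along the pixel's ray), 0 where there is no reading.
- viewer.get_calibration(name): a dict with "intrinsics" (3x3 intrinsics, pixels), "R" (3x3) and "t" (3): a world point X has camera coordinates R X + t. Camera axes: x right, y down, z forward; pixel columns grow to the right and rows downward; lengths in mm; the calibration is good to about 2 mm. A picture is of the moment at which its call begins. get_calibration takes no time and is no camera call.
A pose or a line that the arm cannot do raises r.MotionError and nothing moves.
- r.finish_job(): hands the job in; it is judged then, once.
The state is a dict: "time": time; "joint_pos": joint angles; "qd": joint speeds; "effort": joint torques, N m; "eef_pos": TCP position; "tcp_rot": TCP orientation; "ft_force": force on the tool from outside, world axes, zero at the start; "torque": the same for the moment, N m; "width": finger opening in mm; "grip_force": force on a finger pad.
Only numpy, scipy, OpenCV 4.12 (cv2) and the standard library are available. Lean on these libraries where they do the work, as an engineer would, in place of code of your own. Each camera call takes 0.05 s, during which the arm holds its last target. There are 200 camera calls.

### The job

The sprung flap over the chip slot has to be kept shut so that nothing small drops in. Slide the blue collet case upright along the bench until its foot is pressed firmly and squarely, but not rammed, against the yellow kerb, then push high on its face to tip it over the kerb, and ease it down without letting it crash, so that it lies on its side square on the flap, not overhanging the flap's sides, with its orange panel up and its weight holding the flap fully shut. Leave the gear blank, knurling tool, feeler-gauge case, torque handle and oil bottle where they are.

Things in the scene. Friction and masses are not known exactly. Their poses are not given: they have to be found in the camera images.
- chip_slot: Fixed steel chip-slot frame, 166 (x) by 200 (y) mm, 14 mm high, at z=0 on the bench; origin at the middle of its front edge; +x points level over the slot (the way to push and tip), y along the kerb. The yellow kerb, 20 by 200 mm, 17 mm high, is a stop clamped across the front: its front face lies anywhere from x=0 to x=-30 mm. Its place is not tracked: feel for it (or look).
- flap (a joint): Angle (rad) of the steel flap, 124 (x) by 164 (y) by 3 mm, hinged along y at x=22, z=15.5 mm of chip_slot. 0 = shut, its top flush with the kerb's top; 1.05 = open, where its spring keeps it, leaning over the slot. The spring gives an even 0.18 to 0.2 N m, an oil damper 0.25 N m s/rad. The case lying flat holds it shut; leaning under about 50 degrees from upright it does not: push it on down.
- flap_edge (a point): Middle of the flap's free edge, 126 mm from its hinge; about 125 mm above the bench when open, 16 mm when shut.
- case: Loose blue plastic collet case with black band, 90 (x) by 110 (y) by 170 mm (z, height), 0.7 to 0.92 kg, standing upright, too thick to grip. Origin: centre of its underside. +x is the side towards the kerb (25 to 100 mm off, up to 0.3 rad askew), -x the side with orange panel and latches, to be pushed. Sliding takes about 3 to 7 N; pushed above 55 mm before it meets the kerb it may topple.
- case_foot (a point): Middle of the bottom edge of the case's kerb-side face (case frame x=45, y=0, z=0 mm).
- case_mid (a point): Centre of the case and of its mass (case frame z=85 mm). At the kerb the case tips about the kerb's upper edge; its balance point is at 30 to 35 degrees, where it soon leans on the open flap.
- gear_blank: Loose white nylon gear blank, 68 mm diameter, 26 mm high with hub; origin under its centre. Leave alone.
- knurling_tool: Loose steel knurling tool, lying along its x, 120 by 20 by 22 mm; origin under its middle. Leave alone.
- feeler_case: Loose brass feeler-gauge case, lying along its x, 105 by 22 by 11 mm; origin under its middle. Leave alone.
- torque_handle: Loose scuffed green torque handle with steel shaft, lying along its x, 147 by 26 by 22 mm; origin under its middle. Leave alone.
- oil: Loose amber oil bottle with red cap, 48 mm diameter, 110 mm high, standing beyond the flap; origin under its centre. Leave alone.

How it is judged (in metres and radians):
On the way, in this order (a step that is already met when the one before it is completed fails the run):
1. the case, still upright, is pressed squarely with its foot against the kerb (over 2 N) (contact force between case and chip_slot above 2 N and angle between case's own z axis and vertical below 0.1 rad and angle between the x axis of case and the x axis of chip_slot, either way round below 0.1 rad and x of case_foot in the frame of chip_slot above -0.038 m), for 0.15 s.
2. the case is tipping over the kerb, its foot still at the kerb (angle between case's own z axis and vertical between 0.35 and 1.2 rad and x of case_foot in the frame of chip_slot above -0.08 m and z of case_foot in the frame of chip_slot below 0.03 m), for 0.05 s.
At the end, for the whole second after the job is handed in: The flap is shut (under 0.06 rad) under the case, which rests on its side, orange panel up (within 0.14 rad of level), its length across the kerb within 0.2 rad, its centre 10 to 110 mm beyond the frame's front edge and within 35 mm of the flap's middle line (value of joint flap below 0.06 rad and angle between case's own x axis and vertical above 3 rad and x of case_mid in the frame of chip_slot between 0.01 and 0.11 m and y of case_mid in the frame of chip_slot between -0.035 and 0.035 m and angle between the z axis of case and the x axis of chip_slot, either way round below 0.2 rad and linear speed of case below 0.01 m/s and angular speed of case below 0.05 rad/s); the robot touches nothing.
It fails at once if the gear blank, knurling tool, feeler-gauge case, torque handle or oil bottle is disturbed (moved over 20 mm) (distance of any of gear_blank, knurling_tool, feeler_case, torque_handle, oil from where it was at the start of the episode above 0.02 m).
It fails at once if the case crashes down (turns faster than 4 rad/s) (angular speed of case above 4 rad/s).
It fails at once if the case is rammed against the kerb or flap (over 80 N) (contact force between case and chip_slot above 80 N).
It also fails if it takes over 45 s, if anything falls off the work surface, if the arm or the gripper's body presses on something with over 40 N, if the wrist force passes 120 N, or if a joint passes its speed limit or range.

## Working session

There is one attempt and no reset: what is moved stays moved. The work goes in short steps, each a Python script; the robot and the scene stay as the last script left them, time stands still between calls to the robot, and variables do not carry over. Pictures are saved under pics/ and viewed, at most 10 in all, crops included, and the job is handed in when it is done.

```bash
ls; mkdir -p pics
cat > h.py <<'E'
import numpy as np, cv2
from cell import r, viewer
def snap(n,f):
    p,d=viewer.camera(n); cv2.imwrite('pics/'+f+'.png',p[:,:,::-1]); np.save('pics/'+f+'.npy',d); return p,d
def cloud(n,d):
    c=viewer.get_calibration(n);K=np.array(c['intrinsics']);R=np.array(c['R']);t=np.array(c['t'])
    v,u=np.mgrid[:d.shape[0],:d.shape[1]]
    P=np.stack([(u-K[0,2])/K[0,0]*d,(v-K[1,2])/K[1,1]*d,d],-1)
    return (P-t)@R
E
python3 - <<'E'
from h import *
snap('top','t0');snap('scene','s0')
for n in('top','scene'):
    c=viewer.get_calibration(n);print(n,c)
E
```

```text
pics
top {'intrinsics': array([[482.54410757,   0.        , 276.86767588],
       [  0.        , 482.54410757, 214.51061876],
       [  0.        ,   0.        ,   1.        ]]), 'R': array([[-0.01619028, -0.99970836, -0.01791848],
       [-0.98765442,  0.01878253, -0.1555184 ],
       [ 0.15580959,  0.01517938, -0.98767047]]), 't': array([  30.1021045 ,  632.44391312, 1133.25487613])}
scene {'intrinsics': array([[472.08452443,   0.        , 282.52745134],
       [  0.        , 472.08452443, 211.3611513 ],
       [  0.        ,   0.        ,   1.        ]]), 'R': array([[ 0.46136344,  0.88716269,  0.00928103],
       [ 0.49216054, -0.24721321, -0.83466378],
       [-0.73818818,  0.38965111, -0.55068161]]), 't': array([-305.56823289, -245.44227882, 1350.18777762])}
```

View pics/t0.png

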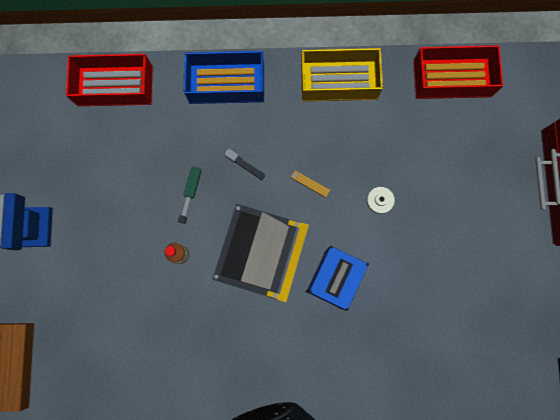

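View pics/s0.png

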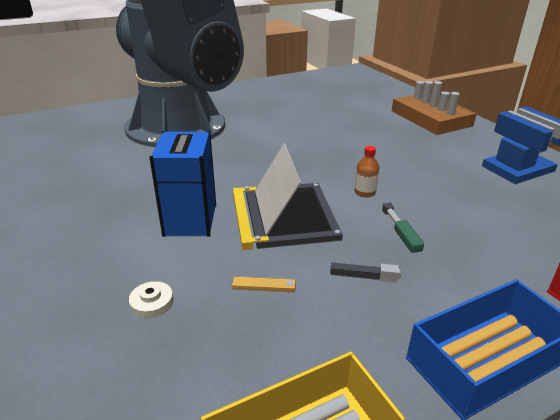

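The top view shows the kerb running about (300,222)-(280,300), with the slot to its left (world +y). The case top is at about (338,278) to the right of the kerb, and the panel side faces away from the kerb. The small items are above and to the left, with the gear blank at (381,200).

Run:
```python
from h import *
p=cv2.imread('pics/t0.png')[:,:,::-1].astype(int);d=np.load('pics/t0.npy');C=cloud('top',d)
R,G,B=p[...,0],p[...,1],p[...,2]
roi=np.zeros(d.shape,bool);roi[190:320,205:375]=1
def rect(m,n):
    q=C[m][:,:2].astype(np.float32);q=cv2.minAreaRect(q)
    print(n,m.sum(),q,cv2.boxPoints(q).round(1).tolist(),C[m][:,2].mean())
z=C[...,2]
rect(roi&(abs(z-170)<8),'casetop')
k=roi&(R>150)&(G>110)&(B<90)&(abs(z-17)<5);rect(k,'kerb')
fr=roi&(z>8)&(z<24)
fr[:, 308:]=0
rect(fr,'frame')
fl=roi&(z>30)&(z<135);fl[:,305:]=0;rect(fl,'flap')
for (a,b) in [((370,180),(395,215)),((290,170),(330,197)),((225,148),(265,180)),((178,165),(202,223)),((163,240),(190,265))]:
    m=np.zeros_like(roi);m[a[1]:b[1],a[0]:b[0]]=1;m&=z>6;rect(m,'obj')
```

```text
casetop 2169 ((474.7229919433594, -112.7392807006836), (91.36200714111328, 111.69940185546875), 62.99699401855469) [[404.20001220703125, -128.10000610351562], [503.70001220703125, -178.8000030517578], [545.2000122070312, -97.4000015258789], [445.70001220703125, -46.70000076293945]] 170.37162375388158
kerb 690 ((572.4307861328125, -24.587936401367188), (64.81520080566406, 301.4656066894531), 67.37864685058594) [[420.79998779296875, 3.5], [699.0999755859375, -112.5], [724.0, -52.70000076293945], [445.79998779296875, 63.29999923706055]] 16.973103014593487
frame 2522 ((553.9778442382812, 64.58940124511719), (272.6609802246094, 250.7439422607422), 5.706671237945557) [[405.8999938964844, 175.8000030517578], [430.79998779296875, -73.69999694824219], [702.0999755859375, -46.599998474121094], [677.2000122070312, 202.89999389648438]] 15.34895910937412
flap 1857 ((541.2705078125, 49.531288146972656), (60.14396286010742, 163.9910888671875), 72.23295593261719) [[454.0, 45.900001525878906], [610.2000122070312, -4.099999904632568], [628.5, 53.099998474121094], [472.3999938964844, 103.19999694824219
[... 648 characters left out ...]
25, 78.80883026123047), 24.041879653930664) [[448.6000061035156, 1.0], [480.70001220703125, -71.0], [836.5, 87.80000305175781], [804.4000244140625, 159.8000030517578]] 40.794878864411075
obj 493 ((577.1615600585938, 162.63531494140625), (394.9990539550781, 120.93828582763672), 34.466064453125) [[380.1000061035156, 100.69999694824219], [448.6000061035156, 1.0], [774.2000122070312, 224.5], [705.7999877929688, 324.29998779296875]] 31.397546477543834
obj 410 ((519.4623413085938, 146.46282958984375), (317.5345153808594, 62.519561767578125), 75.1480712890625) [[448.6000061035156, 1.0], [509.0, -15.0], [590.4000244140625, 291.8999938964844], [529.9000244140625, 307.8999938964844]] 84.72800031505103
```

Run:
```python
from h import *
p=cv2.imread('pics/t0.png')[:,:,::-1].astype(int);d=np.load('pics/t0.npy');C=cloud('top',d)
R,G,B=p[...,0],p[...,1],p[...,2];z=C[...,2];ok=d>0
print((~ok)[190:320,205:375].sum())
roi=np.zeros(d.shape,bool);roi[195:310,205:310]=1;roi&=ok
def rect(m,n):
    m=cv2.morphologyEx(m.astype(np.uint8),cv2.MORPH_OPEN,np.ones((2,2),np.uint8))>0
    q=C[m][:,:2].astype(np.float32);q=cv2.minAreaRect(q)
    print(n,m.sum(),np.round(q[0],1),np.round(q[1],1),round(q[2],1),cv2.boxPoints(q).round(1).tolist(),C[m][:,2].mean().round(1))
k=roi&(R>150)&(G>110)&(B<90)&(abs(z-17)<4);rect(k,'kerb')
fr=roi&(z>9)&(z<20);rect(fr,'frame')
fr&=~k;rect(fr,'frame-nokerb')
fl=roi&(z>25)&(z<135);rect(fl,'flap')
for (a,b) in [((370,180),(395,215)),((290,170),(330,197)),((225,148),(265,180)),((178,165),(202,223)),((163,240),(190,265))]:
    m=np.zeros_like(roi);m[a[1]:b[1],a[0]:b[0]]=1;m&=(z>6)&ok;rect(m,'obj')
```

```text
83
kerb 587 [523.1  -8. ] [ 48.2 200.1] 72.3 [[420.5, -0.6000000238418579], [611.0999755859375, -61.400001525878906], [625.7000122070312, -15.5], [435.1000061035156, 45.29999923706055]] 21.1
frame 2209 [542.9  60.9] [191.8 200.4] 72.1 [[418.0, 0.5], [608.7999877929688, -61.20000076293945], [667.7000122070312, 121.30000305175781], [477.0, 183.0]] 20.3
frame-nokerb 1595 [544.4  65.6] [181.9 200.4] 72.1 [[421.1000061035156, 9.899999618530273], [611.7999877929688, -51.79999923706055], [667.7000122070312, 121.30000305175781], [477.0, 183.0]] 20.2
flap 1943 [525.    3.8] [161.7 165.1] 72.4 [[421.79998779296875, -48.29999923706055], [579.2000122070312, -98.19999694824219], [628.0999755859375, 55.900001525878906], [470.70001220703125, 105.80000305175781]] 81.6
obj 533 [ 669.1 -249.3] [62.4 65.6] 87.2 [[634.7000122070312, -278.8999938964844], [700.2999877929688, -282.1000061035156], [703.4000244140625, -219.8000030517578], [637.7999877929688, -216.60000610351562]] 17.5
obj 344 [595.3 -58.8] [ 97.2 301.6] 85.7 [[441.20001220703125, -95.9000015258789], [742.0, -118.5999984741211], [749.2999877929688, -21.700000762939453], [448.6000061035156, 1.0]] 14.0
obj 329 [639.5  43.2] [384.1  73.2] 23.3 [[448.6000061035156, 1.0], [477.5, -66.30000305175781], [830.4000244140625, 85.4000015258789], [801.4000244140625, 152.6999969482422]] 19.7
obj 484 [575.1 161.2] [389.7 121.5] 34.4 [[379.8999938964844, 101.30000305175781], [448.6000061035156, 1.0], [770.2000122070312, 221.0], [701.5999755859375, 321.29998779296875]] 18.9
obj 403 [509.4 142. ] [303.5  47.2] 75.5 [[448.6000061035156, 1.0], [494.29998779296875, -10.800000190734863], [570.2000122070312, 283.0], [524.5, 294.79998779296875]] 74.3
```

```bash
cat >> h.py <<'E'
from scipy.spatial.transform import Rotation as Ro
YAW=np.radians(72.2); O=np.array([521.4,-5.8,0]); KX=-26.
ex=np.array([np.cos(YAW),np.sin(YAW),0]); ey=np.array([-ex[1],ex[0],0])
def W(x,y,z): return list(O+x*ex+y*ey+np.array([0,0,z]))
def S(p): q=np.array(p)-O; return np.array([q@ex,q@ey,q[2]])
def rot(tilt,s=1):  # tilt: degrees below horizontal
    t=np.radians(tilt); z=np.cos(t)*ex-np.array([0,0,np.sin(t)]); y=s*ey
    return list(Ro.from_matrix(np.c_[np.cross(y,z),y,z]).as_euler('xyz'))
def arc(th,h,off=16):  # TCP (slot x,z) for case contact height h at lean th
    s,c=np.sin(th),np.cos(th); a,b=h-17,90+off
    return KX+a*s-b*c, 17+a*c+b*s
E
python3 - <<'E'
from h import *
for s in(1,-1):
  for t in(30,45,60):
    print(s,t)
    for x,z in [(-260,150),(-190,35),(-130,35),(-170,200),arc(0,145),arc(.5,145),arc(1,145),arc(1.57,145),(100,220)]:
        q=r.solve_ik(W(x,10,z),rot(t,s)); print((int(x),int(z)),None if q is None else np.round(q,2))
print(r.read_state())
E
```

```text
1 30
(-260, 150) [-0.96  0.82  0.2   1.75  0.76 -2.56]
(-190, 35) [-0.86  0.87 -0.03  1.41  0.83 -2.46]
(-130, 35) [-0.77  0.8  -0.16  1.26  0.89 -2.35]
(-170, 200) [-0.83  0.65  0.04  1.67  0.85 -2.42]
(-132, 145) [-0.77  0.66 -0.09  1.48  0.89 -2.35]
(-57, 180) [-0.64  0.53 -0.19  1.36  0.96 -2.17]
(24, 175) [-0.48  0.44 -0.32  1.1   1.02 -1.91]
(101, 123) [-0.33  0.42 -0.49  0.68  1.05 -1.6 ]
(100, 220) [-0.33  0.3  -0.37  0.93  1.05 -1.61]
1 45
(-260, 150) [-0.89  0.62  0.07  1.52  0.63 -2.32]
(-190, 35) [-0.79  0.66 -0.19  1.15  0.68 -2.2 ]
(-130, 35) [-0.68  0.6  -0.29  1.03  0.72 -2.08]
(-170, 200) [-0.75  0.47 -0.04  1.47  0.69 -2.16]
(-132, 145) [-0.69  0.47 -0.18  1.27  0.72 -2.08]
(-57, 180) [-0.55  0.36 -0.23  1.21  0.76 -1.9 ]
(24, 175) [-0.39  0.3  -0.33  1.02  0.78 -1.68]
(101, 123) [-0.23  0.32 -0.46  0.71  0.78 -1.45]
(100, 220) [-0.23  0.22 -0.31  0.96  0.78 -1.46]
1 60
(-260, 150) [-0.8   0.45 -0.05  1.33  0.46 -2.12]
(-190, 35) [-0.68  0.49 -0.31  0.98  0.49 -1.99]
(-130, 35) [-0.57  0.45 -0.38  0.89  0.5  -1.87]
(-170, 200) [-0.64  0.33 -0.1   1.33  0.49 -1.95]
(
[... 1585 characters left out ...]
1.81]
{'time': 0.1, 'joint_pos': array([-1.28499093e+00,  2.13303542e-01, -3.49468317e-02,  1.32349926e+00,
       -2.66118757e-05,  1.57078166e+00]), 'qd': array([-1.51882402e-05, -1.85337348e-03,  2.29189854e-03, -1.35867290e-03,
        1.11566077e-04,  1.76207899e-03]), 'effort': array([-1.11438887e-03, -6.87247753e+01,  4.87808526e+01,  1.21140049e-02,
       -8.47072420e-05, -2.09607094e-06]), 'eef_pos': array([ 140.87974461, -479.45560423,  241.88699503]), 'tcp_rot': array([-3.14063934e+00,  2.65978824e-05,  2.85820092e-01]), 'ft_force': array([ 0.17637733, -0.29999619,  0.47207608]), 'torque': array([0.0709531 , 0.0137196 , 0.03469228]), 'grip_force': 0.0, 'width': 84.85691395428555}
```

```bash
cat > a.py <<'E'
from h import *
def st(m): 
    s=r.read_state(); f=s['ft_force']; print(m,round(s['time'],2),S(s['eef_pos']).round(1),'F',np.round([f@ex,f@ey,f[2]],1),round(s['width'],1)); return s
if __name__=='__main__':
    r.grip(60)
    r.reach(W(-270,10,150),rot(45,-1)); r.movel(W(-225,11,35),v=150); st('low')
    s=S(r.read_state()['eef_pos'])
    g=r.movel(W(-112,11,35),v=30,guard=13); st(g)
    r.wait(.3); st('hold'); snap('top','t1'); snap('scene','s1')
E
python3 a.py
```

```text
low 2.83 [-225.5   10.6   35.7] F [-0.  -0.7  0.2] 59.8
True 5.8 [-122.6   10.8   34.8] F [-5.4 -1.1  1.9] 60.4
hold 6.1 [-122.6   10.8   34.8] F [-4.9 -0.3  2.6] 60.2
```

View pics/s1.png

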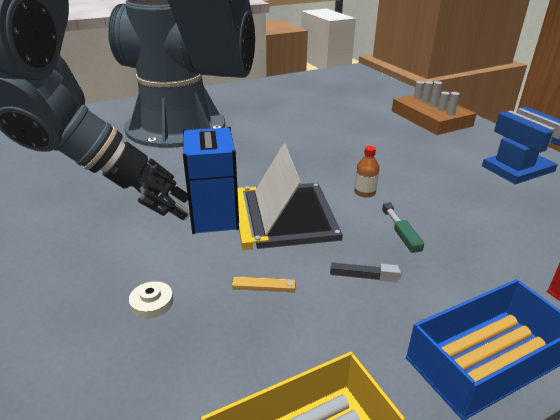

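The case stands upright at the kerb, about (212,180), with both fingers on its face. I'll press a little more firmly and check the case's yaw.

```bash
cat >> h.py <<'E'
def casetop(f):
    d=np.load('pics/'+f+'.npy');C=cloud('top',d);z=C[...,2]
    m=(d>0)&(abs(z-170)<7);m[:200]=0;m[310:]=0;m[:,:260]=0;m[:,380:]=0
    n,l,s,_=cv2.connectedComponentsWithStats(m.astype(np.uint8));m=l==1+s[1:,4].argmax()
    q=cv2.minAreaRect(C[m][:,:2].astype(np.float32));print(S([*q[0],0]).round(1),q)
E
python3 - <<'E'
from a import *
casetop('t1')
p=S(r.read_state()['eef_pos'])
for k in range(1,5):
    g=r.movel(W(p[0]+2*k,p[1],35),v=15,guard=12); s=st(g)
    if g or -(s['ft_force']@ex)>14: break
r.wait(.4); st('hold'); snap('top','t2'); casetop('t2')
E
```

```text
[-67.5  19.4   0. ] ((482.31427001953125, -64.16195678710938), (91.56547546386719, 111.41901397705078), 72.1693344116211)
True 6.41 [-122.6   10.6   34.5] F [-8.1  0.8  3. ] 59.8
hold 6.81 [-122.6   10.6   34.4] F [-8.6  1.3  3.4] 59.9
[-67.5  19.6   0. ] ((482.0669250488281, -64.04560852050781), (91.49091339111328, 110.87411499023438), 72.181884765625)
```

Run:
```python
from a import *
p=S(r.read_state()['eef_pos'])
for k in range(1,7):
    g=r.movel(W(p[0]+.7*k,p[1],35),v=8,guard=22); s=st(g)
    if g or -(s['ft_force']@ex)>17: break
r.wait(.4); st('hold')
```

```text
False 7.12 [-122.4   10.6   34.7] F [-12.6   1.7  -0.2] 60.3
False 7.37 [-122.3   10.5   34.6] F [-19.8   4.    1.7] 60.5
hold 7.77 [-122.3   10.6   34.6] F [-20.8   4.    2.3] 60.3
```

```bash
sed -i 's/KX=-26\./KX=-22.5/; s/off=16/off=10/' h.py
python3 - <<'E'
from a import *
p=S(r.read_state()['eef_pos'])
r.movel(W(p[0]-40,p[1],40),v=150)
r.movel(W(p[0]-40,19.5,147),v=200); st('hi')
x0,z0=arc(0,147)
g=r.movel(W(x0+1,19.5,z0),v=40,guard=4); st(g)
for th in np.arange(.1,.96,.12):
    x,z=arc(th,147)
    g=r.movel(W(x,19.5,z),v=60,guard=25); st((round(th,2),g))
    if g: break
snap('scene','s3')
E
```

```text
hi 8.88 [-161.9   19.8  146.2] F [-0.7 -0.2 -0.9] 60.2
True 9.83 [-122.    19.6  147. ] F [-4.4 -0.6  3. ] 60.1
(np.float64(0.1), False) 10.25 [-108.9   19.5  156.5] F [-2.6  0.5  3.3] 60.0
(np.float64(0.22), False) 10.72 [-91.6  19.5 165.8] F [-2.3  1.2  1.9] 60.0
(np.float64(0.34), False) 11.2 [-73.1  19.6 173.1] F [-1.1 -0.4  1.6] 60.1
(np.float64(0.46), False) 11.68 [-54.1  19.6 178. ] F [-0.3  0.4  0.9] 60.1
(np.float64(0.58), False) 12.15 [-34.6  19.6 180.6] F [ 0.  -0.5  0.4] 60.2
(np.float64(0.7), False) 12.62 [-15.1  19.6 180.9] F [-0.2 -0.4  0.1] 59.9
(np.float64(0.82), False) 13.1 [  4.4  19.6 178.8] F [0.7 0.2 0.1] 60.2
(np.float64(0.94), False) 13.57 [ 23.7  19.7 174.4] F [-0.6 -0.8 -1. ] 60.3
```

View pics/s3.png

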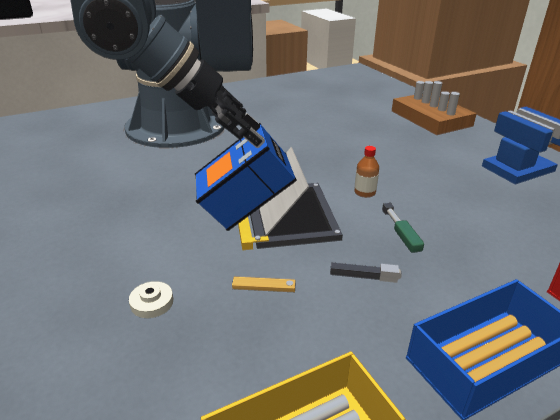

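The case leans about 50° on the flap, foot still at the kerb (230,228), fingers near its top. I'll continue the arc downward.

Run:
```python
from a import *
for th in np.arange(1.0,1.58,.08):
    x,z=arc(th,147)
    g=r.movel(W(x,19.5,z),v=50,guard=20); st((round(th,2),g))
    if g: break
snap('scene','s4')
```

```text
(np.float64(1.0), False) 13.97 [ 33.1  19.7 171.3] F [ 0.   0.4 -0. ] 60.1
(np.float64(1.08), False) 14.38 [ 45.4  19.8 166.4] F [-0.1  0.  -0.4] 60.1
(np.float64(1.16), False) 14.79 [ 57.   19.8 160.4] F [-0.2  0.1  0.7] 59.8
(np.float64(1.24), False) 15.2 [ 68.1  19.8 153.7] F [-0.6 -0.2 -0. ] 60.1
(np.float64(1.32), False) 15.61 [ 78.8  19.7 146.1] F [-0.   0.5 -0.5] 60.1
(np.float64(1.4), False) 16.02 [ 88.7  19.7 137.5] F [-0.3  0.2  0.3] 59.8
(np.float64(1.48), False) 16.43 [ 98.   19.7 128.3] F [ 0.4  0.1 -1.3] 60.0
(np.float64(1.56), False) 16.83 [106.5  19.7 118.3] F [ 0.5 -0.7  0.3] 60.5
```

View pics/s4.png

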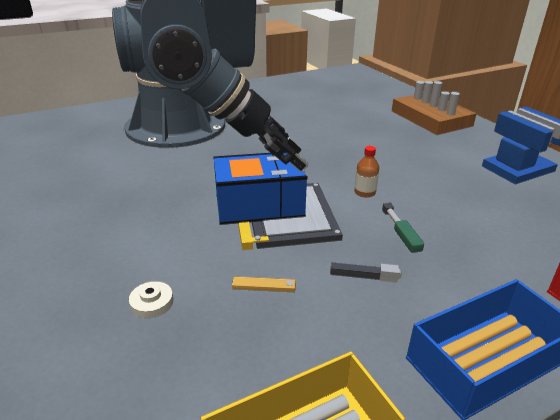

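The case lies on its side with the orange panel up (245,168) and the flap is down. I'll retreat and measure where it lies.

```bash
cat >> h.py <<'E'
def lying(f):
    d=np.load('pics/'+f+'.npy');C=cloud('top',d)
    P=(C-O);X=P@ex;Y=P@ey;Z=C[...,2]
    m=(d>0)&(abs(Z-107)<10)&(X>-130)&(X<160)&(abs(Y)<110)
    n,l,s,_=cv2.connectedComponentsWithStats(m.astype(np.uint8));m=l==1+s[1:,4].argmax()
    q=cv2.minAreaRect(np.c_[X[m],Y[m]].astype(np.float32));print(q)
    A=np.c_[X[m],Y[m],np.ones(m.sum())];print('plane',np.linalg.lstsq(A,Z[m],rcond=None)[0],Z[m].mean())
    g=(d>0)&(X>60)&(X<140)&(abs(Y)<75)&(Z<60); print('flap z',[(a,round(float(np.median(Z[g&(X>a)&(X<a+15)])),1)) for a in(95,110,125) if (g&(X>a)&(X<a+15)).any()])
E
python3 - <<'E'
from a import *
r.movel(W(40,19.7,250),v=200); r.movel(W(-230,19.7,250),v=300); st('away')
snap('top','t5');lying('t5')
E
```

```text
away 18.82 [-228.8   19.8  249.9] F [ 0.2  0.  -0.6] 60.0
((25.756019592285156, 19.461708068847656), (169.88998413085938, 112.49009704589844), 0.10213308781385422)
plane [-1.41033633e-03  4.54420411e-04  1.07408855e+02] 107.38233267473608
flap z [(95, 16.7), (110, 17.2), (125, 16.9)]
```

View pics/t5.png

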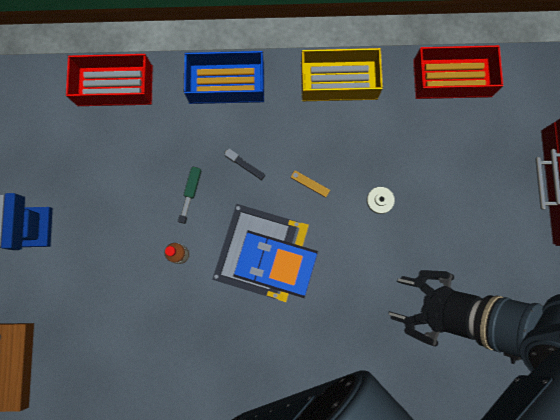

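Flat, square and flap shut, but the centre (x≈26) is only just beyond the hinge. A gentle push on its end by 25 mm gives a safer hold.

Run:
```python
from a import *
r.movel(W(-110,17,55),v=200)
g=r.movel(W(-44,17,55),v=30,guard=15); st(g)
r.movel(W(-130,17,60),v=100); r.movel(W(-230,17,200),v=200)
snap('top','t6');lying('t6');st('')
```

```text
False 22.51 [-44.  17.  55.] F [-3.1  1.2  1.4] 59.9
((50.974517822265625, 19.38619613647461), (112.28085327148438, 170.19393920898438), 89.86337280273438)
plane [-2.72713358e-03 -2.56621870e-04  1.07548809e+02] 107.4061473556228
flap z [(95, 17.4), (110, 16.9), (125, 17.1)]
 24.57 [-229.2   17.4  199.3] F [ 0.1 -0.4  0.6] 59.9
```

```bash
python3 -c "
from h import *
r.wait(.3);print(r.finish_job())"
```

```text
the job is handed in; nothing more can be done
None
```

I handed the job in: by the last camera measurement the case lies flat and square on the shut flap, orange panel up, its centre 51 mm past the frame's front edge and 19 mm off the middle line; the hand-in gave no verdict, and I did not measure its turning speed on the way down.

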